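# Empty the vial scoop through the spout into the slide-in bin

### The job

Clear the white jar with the orange cap off the slide rail and stand it upright on the blue mat, then push the yellow bin along its rail fully home against the stop, under the spout. Then pick up the steel scoop by its green handle, tip its three vials down the funnel so that all of them land in the bin, and set the empty scoop down upright and level on the counter. Leave the brown jar, tape roll, steel cup and blue swab box undisturbed and do not knock the white jar over.

Things in the scene. Friction and masses are not known exactly. Their poses are not given: they have to be found in the camera images.
- station: Fixed station on the counter: white base plate 112 (x) x 440 (y) x 8 mm with two low aluminium rails along its own y (tops 20 mm over the counter, at x = -52 and +52 mm). Origin: on the counter, under the plate's middle line; the plate runs from y = -275 to +165 mm. The bin slides towards +y. A round steel funnel spout hangs on an axis at x = 0, y = +100 mm, held by a 152 mm high pillar at x = +92, y = +100 mm; a black rubber stop block lies at y = +154 mm.
- spout_rim (a point): Centre of the funnel's open top, 165 mm over the counter. Outer radius 62 mm at the rim, tapering down over 61 mm to a tube of inner radius 32 mm whose lower end is 84 mm over the counter; wall 3 mm. Axes as the station's.
- bin (a joint): Slide of the yellow bin along the station's +y, in m: grows towards the spout; 0.250 is fully home against the stop, exactly under the spout (starts at 0 to 0.03). Moving it takes about 2 N (sliding friction, no spring).
- bin_floor (a point): Centre of the yellow bin's inner floor, 13 mm over the counter. The bin is 92 x 92 mm outside, 60 mm high, walls and floor 4 mm, open on top, rim 69 mm over the counter. Axes as the station's.
- bin_post (a point): Centre of the top of the bin's red push post, 116 mm over the counter: upright post 24 (station x) x 16 (station y) x 105 mm, 95 mm behind the bin's centre (on the side away from the spout), joined to the bin by a low bar up to 27 mm over the counter.
- jar: White jar with orange cap, upright cylinder 44 mm across, 95 mm high (the cap is the top 20 mm), about 120 g; origin at the centre of its underside. Starts standing on the station's plate (8 mm up), between the bin and the spout, in the bin's way.
- mat: Blue square mat fixed to the counter, 130 x 130 x 3 mm; origin at the centre of its underside.
- scoop: Open steel scoop, about 160 g, origin on its underside, x points out of its open mouth, z up. Tray from x = -58 to +61 mm, 56 mm wide (inside 50), side walls 26 mm high, back wall 48 mm high; the floor is 3 mm thick and flat up to x = 17 mm, then a 10 degree ramp rises to the mouth, so the vials stay in while it is level.
- scoop_handle (a point): Middle of the scoop's straight green handle, 39 mm over the scoop's underside and 100 mm behind its origin (x = -100 mm): bar 88 mm long along the scoop's x, 14 mm wide, 18 mm high.
- scoop_mouth (a point): Middle of the pouring edge of the scoop, at x = +61 mm, 11 mm above its underside.
- vial0: Amber glass vial with aluminium cap, cylinder 18 mm across and 38 mm long along its own y, 14 g; origin at its centre. Starts lying crosswise in the scoop; it rolls out when the scoop's mouth is tipped down by more than about 15 degrees.
- vial1: Amber glass vial with aluminium cap, cylinder 18 mm across and 38 mm long along its own y, 14 g; origin at its centre. Starts lying crosswise in the scoop; it rolls out when the scoop's mouth is tipped down by more than about 15 degrees.
- vial2: Amber glass vial with aluminium cap, cylinder 18 mm across and 38 mm long along its own y, 14 g; origin at its centre. Starts lying crosswise in the scoop; it rolls out when the scoop's mouth is tipped down by more than about 15 degrees.
- brown_jar: Bystander: brown glass jar with white cap, 44 mm across, 95 mm high; origin at the centre of its underside.
- tape: Bystander: roll of white tape lying flat, 70 mm across, 24 mm high; origin at the centre of its underside.
- cup: Bystander: small steel cup, 60 mm across, 50 mm high; origin at the centre of its underside.
- swabs: Bystander: blue box 70 x 50 x 40 mm; origin at the centre of its underside.

How it is judged:
By the outcome, as a careful person would: the job done as asked, in the order asked, and still so for the second after the job is handed in, with the robot touching nothing.
It also fails if it takes over 72 s, if anything falls off the work surface, if the arm or the gripper's body presses on something with over 40 N, if the wrist force passes 120 N, or if a joint passes its speed limit or range.

### The arm

A 7-joint arm with a two-finger parallel gripper is mounted at the origin on the work surface. World frame = base frame: x ahead of the robot, y to its left, z up, the work surface at z = 0. Lengths are in m, angles in rad, forces in N, time in s.
With the tool pointing down it reaches from about 0.4 to 0.85 m from the base axis. Payload 4.4 kg.
Tool frame: the origin (TCP) lies on the centre line of the jaws, within the pads' length; the fingertips stand 25 mm ahead of it and the grasp point (between the pads) lies 6 mm ahead of it; z points along the fingers, y is the line along which they close (so a half turn about z gives the same grasp; the last joint's range is limited). The gripper opens to 94 mm and grips with 3 to 60 N. Pads are 16 mm wide; open, the fingers measure 119 mm over their backs; the gripper's body (75 mm by 177 mm) begins 78 mm behind the grasp point.
Start: joints at [1.216, 0.628, 0.038, 1.517, -0.027, 0.996, -0.02], TCP at [0.185, -0.623, 0.198] pointing down, gripper open.
Joint ranges: [-3.06, 3.06], [-0.37, 2.12], [-1.25, 1.32], [0.18, 2.47], [-1.1, 4.24], [0.23, 1.98], [-2.94, 2.94]. Speed limits (rad/s): [2.57, 2.57, 3.14, 3.14, 3.14, 3.14, 3.14].

### API

Orientations are given as a unit quaternion [w, x, y, z].
In Python, from cell import ctrl gives the robot as it stands.
- The arm moves only by the shell command python3 -m creep 'ROWS' [FORCE]. ROWS is a JSON object of lists of equal length, an entry for each row: "grip": the closure, from -1 (fully open) to 1 (shut); "travel": the shift along the tool's x, y, z normalised to -1 to 1, where 1 is 0.15 m, a list of three; "yaw": the turn about the tool's z normalised to -1 to 1, where 1 is 0.5 rad. In form: {"grip": [grip, ...], "travel": [[dx, dy, dz], ...], "yaw": [yaw, ...]}. A call has 1 to 10 rows; each row shifts and turns the commanded pose from where the row before left it, along the tool's axes as they then stand; what a row does not reach is not made up. A row lasts 1/10 s, in which the tool goes at most 50 mm and 8.59 degrees, less where a joint would pass 70% of its speed; a pose out of reach is approached as far as the arm can. A call with a number of a shift or a turn outside -1 to 1 is refused whole. A call with a gripper value outside its range is refused whole. The fingers move at their own pace and stop on an object; FORCE is the grip in N (left out, the last holds). Time passes only in rows, so rows that do not move let the fingers close. It gives the time, the measured TCP pose, the force, the opening and the grip force at its end, in the units of the state.
- ctrl.sense(): the state, without advancing time (a new reading comes with each control period).
- ctrl.grab_frame(name): name is "scene" or "side" or "wrist"; returns (picture, depth): 480x640x3 uint8, blue, green, red; 480x640 float32, m along the optical axis (not along the pixel's ray), 0 where there is no reading.
- ctrl.camera_params(name): a dict with "camera_matrix" (3x3 intrinsics, pixels), "xyz" and "orientation" of the camera in the world. Camera axes: x right, y up, looking along -z (the intrinsics and any distortion apply to the point x, -y, -z); pixel columns grow to the right and rows downward; lengths in m; the calibration is good to about 2 mm. A picture is of the moment at which its call begins: read the wrist's pose just before it. camera_params takes no time and is no camera call; for the wrist camera it gives the pose at the moment of the call.
- ctrl.finish_job(): hands the job in; it is judged then, once.
The state is a dict: "time": time; "joint_positions": joint angles; "joint_velocities": joint speeds; "effort": joint torques, N m; "eef_pos": TCP position; "orientation": TCP orientation; "ft_force": force on the tool from outside, world axes, zero at the start; "moment": the same for the moment, N m; "grip_width": finger opening in m; "gripper_force": force on a finger pad.
Only numpy, scipy, OpenCV 4.12 (cv2) and the standard library are available. Lean on these libraries where they do the work, as an engineer would, in place of code of your own. Each camera call takes 0.05 s, during which the arm holds its last target. There are 200 camera calls.

## Working session

There is one attempt and no reset: what is moved stays moved. The work goes in short steps, Python scripts to look and compute and a shell command to move; the robot and the scene stay as the last step left them, time stands still between calls to the robot, and variables do not carry over. Pictures are saved under pics/ and viewed, at most 10 in all, crops included, and the job is handed in when it is done.

```bash
ls; mkdir -p pics
cat > h.py <<'E'
import numpy as np,cv2
from scipy.spatial.transform import Rotation as R
from cell import ctrl
def rot(q): return R.from_quat([q[1],q[2],q[3],q[0]])
def grab(n,fn):
    p=ctrl.camera_params(n); im,d=ctrl.grab_frame(n)
    cv2.imwrite(f'pics/{fn}.png',im); np.savez(f'{fn}.npz',im=im,d=d,K=p['camera_matrix'],t=p['xyz'],q=p['orientation'])
def cloud(fn):
    z=np.load(fn+'.npz'); K=np.array(z['K']); d=z['d']; v,u=np.mgrid[0:480,0:640]
    P=np.stack([(u-K[0,2])/K[0,0]*d,-(v-K[1,2])/K[1,1]*d,-d],-1)
    W=rot(z['q']).apply(P.reshape(-1,3)).reshape(480,640,3)+z['t']
    W[d==0]=np.nan
    return z['im'],W
E
python3 - <<'E'
from h import *
for n in("scene","side"): grab(n,n); p=ctrl.camera_params(n); print(n,p)
print(ctrl.sense())
E
```

```text
pics
scene {'camera_matrix': array([[585.77838589,   0.        , 314.52428109],
       [  0.        , 585.77838589, 228.05370483],
       [  0.        ,   0.        ,   1.        ]]), 'xyz': array([ 1.08137317, -0.64494058,  1.01906111]), 'orientation': array([0.88765221, 0.34766291, 0.10996996, 0.28126617])}
side {'camera_matrix': array([[600.30070423,   0.        , 327.36269688],
       [  0.        , 600.30070423, 239.92895118],
       [  0.        ,   0.        ,   1.        ]]), 'xyz': array([0.19496946, 0.89576788, 0.84200347]), 'orientation': array([-0.19740011, -0.08829642,  0.43684444,  0.87315742])}
{'time': 0.1, 'joint_positions': array([ 1.21618681,  0.62924415,  0.03846419,  1.51819611, -0.02699968,
        0.99634248, -0.02003913]), 'joint_velocities': array([ 0.0008424 , -0.00224302, -0.00011825, -0.00196727, -0.00053307,
       -0.00065449, -0.00065304]), 'effort': array([ 2.91319200e-03, -5.50788188e+01,  1.14712916e+00, -1.87117749e+01,
       -5.22879849e-02,  1.91629061e-02,  5.11910923e-05]), 'eef_pos': array([ 0.18497831, -0.62250815,  0.19697561]), 'orientation': array([-8.25081504e-04,  9.89595209e-01,  1.43877113e-01, -1.33479607e-04]), 'ft_force': array([ 0.0841665 ,  0.41189843, -0.36553687]), 'moment': array([ 0.02016066, -0.00851773, -0.0124651 ]), 'gripper_force': 0.0, 'grip_width': 0.09394228439014618}
```

View pics/scene.png

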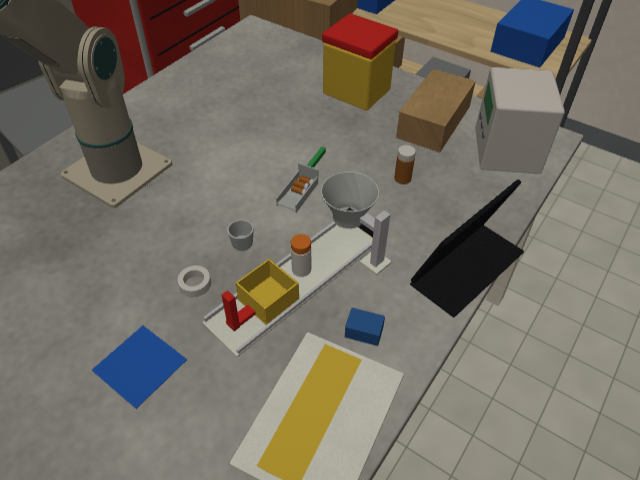

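View pics/side.png

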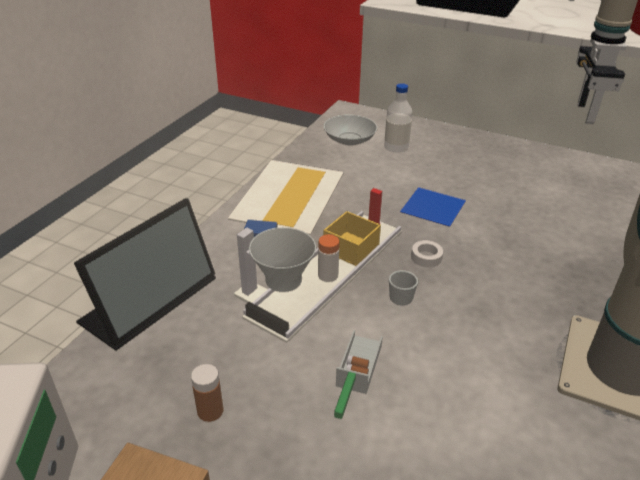

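The scene view shows the jar cap at (301,242), bin (268,290), red post (229,297), funnel (350,193), scoop (298,187) with its handle at (316,158), and mat (140,366). The side view shows the cap at (329,243), funnel (283,250), scoop (358,363) and handle (345,393).

Run:
```python
from h import *
np.set_printoptions(precision=4,suppress=True)
def seg(fn,name,h0,h1,s,v,zr,box):
    im,W=cloud(fn); h=cv2.cvtColor(im,cv2.COLOR_BGR2HSV)
    m=(h[...,0]>=h0)&(h[...,0]<=h1)&(h[...,1]>=s)&(h[...,2]>=v)&(W[...,2]>zr[0])&(W[...,2]<zr[1])
    b=np.zeros_like(m); x0,y0,x1,y1=box; b[y0:y1,x0:x1]=1; m&=b
    P=W[m]
    if len(P)<5: print(fn,name,'none');return
    r=cv2.minAreaRect((P[:,:2]*1000).astype(np.float32))
    print(fn,name,len(P),'med',np.median(P,0),'rect',np.round(r[0]),np.round(r[1]),round(r[2],1),'z',np.percentile(P[:,2],[2,98]))
for fn,B in (('scene',dict(cap=(285,230,320,260),handle=(295,140,335,175),post=(215,285,245,335),bin=(230,255,305,325),mat=(85,320,195,410),fun=(318,170,382,230),scoop=(270,160,325,212),stn=(200,215,390,355),tape=(172,260,216,300),cup=(222,215,260,255),br=(390,140,420,190),sw=(335,305,390,345))),
 ('side',dict(cap=(315,232,345,255),handle=(330,370,360,420),post=(365,185,385,225),bin=(320,210,385,265),mat=(395,185,470,228),fun=(245,228,320,295),scoop=(330,330,390,395),stn=(230,215,405,335),tape=(405,235,450,270),cup=(385,265,420,308),br=(185,360,230,425),sw=(240,215,280,240)))):
    seg(fn,'captop',0,18,150,100,(.097,.12),B['cap'])
    seg(fn,'handletop',45,80,100,40,(.03,.08),B['handle'])
    seg(fn,'posttop',0,180,0,0,(.110,.13),B['post'])
    seg(fn,'binrim',20,32,100,60,(.062,.075),B['bin'])
    seg(fn,'mat',100,130,100,60,(-.01,.02),B['mat'])
    seg(fn,'funrim',0,180,0,0,(.160,.172),B['fun'])
    seg(fn,'rails',0,180,0,0,(.016,.024),B['stn'])
    seg(fn,'scoop',0,180,0,0,(.02,.06),B['scoop'])
    seg(fn,'tape',0,180,0,0,(.018,.03),B['tape'])
    seg(fn,'cup',0,180,0,0,(.044,.056),B['cup'])
    seg(fn,'brown',0,180,0,0,(.088,.1),B['br'])
    seg(fn,'swab',100,130,80,40,(.036,.045),B['sw'])
```

```text
scene captop 250 med [ 0.5912 -0.      0.1014] rect [591.   1.] [43. 40.] 72.0 z [0.0978 0.1051]
scene handletop 140 med [0.4252 0.2971 0.0453] rect [423. 299.] [16. 82.] 7.9 z [0.0353 0.0498]
scene posttop 98 med [ 0.5676 -0.2002  0.1141] rect [ 566. -200.] [16. 25.] 78.4 z [0.1104 0.1183]
scene binrim 435 med [ 0.5839 -0.1075  0.0665] rect [ 583. -106.] [95. 96.] 79.2 z [0.0624 0.0712]
scene mat 3977 med [ 0.4712 -0.3706  0.0018] rect [ 467. -367.] [132. 137.] 87.6 z [-0.0021  0.0057]
scene funrim 286 med [0.6199 0.1455 0.1625] rect [625. 132.] [121. 124.] 34.7 z [0.1602 0.1664]
scene rails 1400 med [ 0.614  -0.0825  0.0192] rect [601. -39.] [406. 330.] 39.3 z [0.0162 0.0237]
scene scoop 420 med [0.4296 0.2487 0.0269] rect [433. 220.] [ 59. 171.] 8.7 z [0.0202 0.0483]
scene tape 444 med [ 0.4235 -0.1627  0.0225] rect [ 423. -161.] [69. 72.] 68.5 z [0.0185 0.0267]
scene cup 150 med [ 0.4277 -0.0102  0.048 ] rect [429. -10.] [58. 62.] 57.3 z [0.0442 0.0523]
scene brown 173 med [0.6244 0.3934 0.0929] rect [625. 396.] [46. 43.] 86.5 z [0.0885 0.097 ]
scene swab 670 med [ 0.7872 -0.0535
[... 499 characters left out ...]
 -363.] [134. 130.] 87.0 z [0.0014 0.0091]
side funrim 562 med [0.6354 0.1154 0.1648] rect [635. 137.] [137. 125.] 24.1 z [0.1602 0.1692]
side rails 1185 med [0.5718 0.0201 0.0206] rect [549.  -3.] [443. 258.] 72.2 z [0.0162 0.0238]
side scoop 952 med [0.4283 0.2531 0.0296] rect [435. 224.] [ 57. 171.] 8.3 z [0.0204 0.052 ]
side tape 408 med [ 0.4238 -0.1528  0.0252] rect [ 424. -157.] [67. 70.] 17.8 z [0.0186 0.0285]
side cup 261 med [ 0.4313 -0.0084  0.0498] rect [431.  -7.] [57. 61.] 19.4 z [0.0441 0.0541]
side brown 525 med [0.6234 0.4027 0.0965] rect [625. 401.] [42. 43.] 24.9 z [0.0889 0.0992]
side swab 217 med [ 0.7879 -0.0515  0.042 ] rect [788. -48.] [66. 48.] 13.0 z [0.0385 0.0446]
```

```bash
cat > d.py <<'E'
# usage: d.py x y z phi(deg of tool x in world) -> remaining move in tool units (after the yaw is done)
import sys; from h import *
s=ctrl.sense(); x,y,z,ph=map(float,sys.argv[1:5]); X=rot(s['orientation']).as_matrix()
cur=np.degrees(np.arctan2(X[1,0],X[0,0])); dyaw=-np.radians((ph-cur+180)%360-180)/.5
p=np.radians(ph); D=np.array([x,y,z])-s['eef_pos']
print('t %.1f'%s['time'],'pos',s['eef_pos'].round(4),'phi %.1f'%cur,'tilt %.1f'%np.degrees(np.arccos(-X[2,2])),'F',s['ft_force'].round(1),'w %.4f gf %.1f'%(s['grip_width'],s['gripper_force']))
print('yaw units %.3f'%dyaw,'travel units',(np.array([D@[np.cos(p),np.sin(p),0],D@[np.sin(p),-np.cos(p),0],-D[2]])/.15).round(3))
E
python3 -m creep '{"grip":[-1,-1,-1,-1,-1,-1,-1,-1],"travel":[[0,0,-0.05],[0,0,-0.05],[0,0,-0.05],[0,0,-0.05],[0,0,-0.05],[0,0,-0.05],[0,0,0],[0,0,0]],"yaw":[-0.276,-0.276,-0.276,-0.276,-0.276,-0.276,-0.276,-0.276]}' 40
python3 d.py 0.592 0.003 0.2 79.8
```

```text
time: 0.9
eef_pos: [0.185, -0.6229, 0.2426]
orientation: [-0.0, 0.765, 0.644, 0.0]
ft_force: [-1.3, 0.2, -0.4]
grip_width: 0.0938
gripper_force: 0.0
t 0.9 pos [ 0.185  -0.6229  0.2426] phi 80.1 tilt 0.0 F [-1.3  0.2 -0.4] w 0.0938 gf 0.0
yaw units 0.011 travel units [4.587 1.931 0.284]
```

```bash
python3 -m creep '{"grip":[-1,-1,-1,-1,-1,-1,-1,-1,-1,-1],"travel":[[0.15,0.06,0],[0.255,0.107,0],[0.255,0.107,0],[0.255,0.107,0],[0.255,0.107,0],[0.255,0.107,0],[0.255,0.107,0],[0.255,0.107,0],[0.255,0.107,0],[0.255,0.107,0]],"yaw":[0.011,0,0,0,0,0,0,0,0,0]}' >/dev/null
python3 -m creep '{"grip":[-1,-1,-1,-1,-1,-1,-1,-1,-1,-1],"travel":[[0.255,0.107,0],[0.255,0.107,0],[0.255,0.107,0],[0.255,0.107,0],[0.255,0.107,0],[0.255,0.107,0],[0.255,0.107,0],[0.2,0.09,0],[0.1,0.07,0],[0,0,0]],"yaw":[0,0,0,0,0,0,0,0,0,0]}' >/dev/null
python3 d.py 0.592 0.003 0.089 79.8
```

```text
t 2.9 pos [ 0.5949 -0.0047  0.2422] phi 79.7 tilt 0.1 F [-0.2 -1.2 -0.6] w 0.0939 gf 0.0
yaw units -0.002 travel units [ 0.047 -0.028  1.021]
```

Run:
```python
from h import *
grab('wrist','w1'); im,W=cloud('w1'); h=cv2.cvtColor(im,cv2.COLOR_BGR2HSV)
def s(n,m):
    P=W[m]; 
    if len(P)>5: print(n,len(P),np.round(cv2.minAreaRect((P[:,:2]*1000).astype(np.float32)),1) if 0 else cv2.minAreaRect((P[:,:2]*1000).astype(np.float32)),np.median(P[:,2]).round(4))
z=W[...,2]; sat=(h[...,1]>120)&(h[...,2]>60)
s('cap',sat&(h[...,0]<18)&(z>.095)&(z<.11)); s('bin',sat&(h[...,0]>18)&(h[...,0]<35)&(z>.06)&(z<.075)&(W[...,1]<0))
s('post',(z>.11)&(z<.125)&sat); s('rim',(z>.158)&(z<.172))
```

```text
cap 2122 ((579.5841064453125, -84.1053237915039), (216.84693908691406, 41.52593231201172), 81.67913818359375) 0.1025
bin 1913 ((584.7559814453125, -103.7111587524414), (91.31208801269531, 91.54912567138672), 80.0225830078125) 0.0679
post 426 ((568.0694580078125, -198.25668334960938), (17.039955139160156, 23.523408889770508), 80.47686004638672) 0.1152
rim 3378 ((640.7376708984375, 100.85743713378906), (64.38021850585938, 161.5978240966797), 79.97146606445312) 0.1632
```

View pics/w1.png

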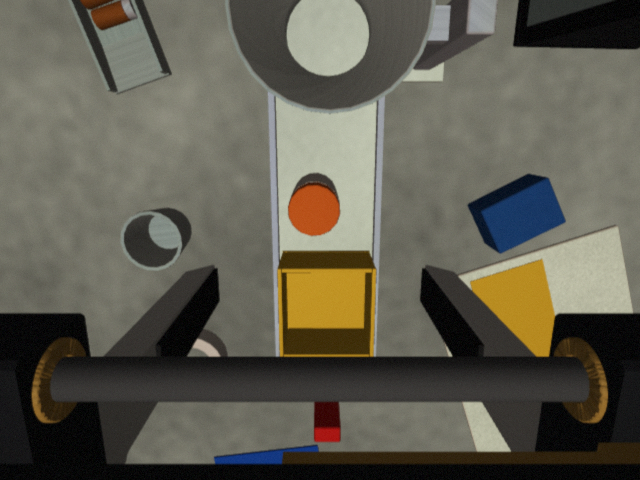

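The wrist view shows the cap at (314,208), bin (327,305) and post (327,420), which matches the estimates. I'll descend on the jar.

```bash
python3 -m creep '{"grip":[-1,-1,-1,-1,-1,-1,-1,-1,1,1],"travel":[[0.047,-0.028,0.1],[0,0,0.17],[0,0,0.2],[0,0,0.2],[0,0,0.18],[0,0,0.12],[0,0,0.05],[0,0,0],[0,0,0],[0,0,0]],"yaw":[0,0,0,0,0,0,0,0,0,0]}' 25 >/dev/null
python3 -m creep '{"grip":[1,1,1,1],"travel":[[0,0,0],[0,0,0],[0,0,0],[0,0,0]],"yaw":[0,0,0,0]}'
python3 d.py 0.47 -0.365 0.25 79.8
```

```text
time: 4.35
eef_pos: [0.5912, -0.0001, 0.09]
orientation: [0.0, 0.769, 0.639, 0.0]
ft_force: [0.5, 0.9, 0.3]
grip_width: 0.0491
gripper_force: 0.0
t 4.3 pos [ 5.912e-01 -1.000e-04  9.000e-02] phi 79.5 tilt 0.0 F [0.5 0.9 0.3] w 0.0491 gf 0.0
yaw units -0.011 travel units [-2.537 -0.364 -1.067]
```

```bash
python3 -m creep '{"grip":[1,1,1,1,1,1,1,1,1,1],"travel":[[0,0,0],[0,0,0],[0,0,0],[0,0,-0.06],[0,0,-0.15],[0,0,-0.2],[0,0,-0.2],[0,0,-0.2],[0,0,-0.16],[0,0,-0.1]],"yaw":[0,0,0,0,0,0,0,0,0,0]}' 25 
python3 -m creep '{"grip":[1,1,1,1,1,1,1,1,1,1],"travel":[[-0.08,-0.01,0],[-0.14,-0.02,0],[-0.18,-0.03,0],[-0.2,-0.03,0],[-0.2,-0.03,0],[-0.2,-0.03,0],[-0.2,-0.03,0],[-0.2,-0.03,0],[-0.2,-0.03,0],[-0.2,-0.03,0]],"yaw":[0,0,0,0,0,0,0,0,0,0]}' >/dev/null
python3 -m creep '{"grip":[1,1,1,1,1,1,1,1],"travel":[[-0.2,-0.03,0],[-0.2,-0.03,0],[-0.18,-0.03,0],[-0.14,-0.02,0],[-0.08,-0.01,0],[-0.04,0,0],[0,0,0],[0,0,0]],"yaw":[0,0,0,0,0,0,0,0]}' >/dev/null
python3 d.py 0.47 -0.365 0.085 79.8
```

```text
time: 5.35
eef_pos: [0.5918, 0.0, 0.253]
orientation: [0.001, 0.769, 0.639, 0.001]
ft_force: [-0.4, -1.1, -1.5]
grip_width: 0.0419
gripper_force: 25.0
t 7.2 pos [ 0.4618 -0.3775  0.2501] phi 79.6 tilt 0.1 F [ 0.6  0.7 -1.4] w 0.0419 gf 25.0
yaw units -0.008 travel units [0.091 0.039 1.101]
```

```bash
python3 -m creep '{"grip":[1,1,1,1,1,1,1,1,1,1],"travel":[[0.091,0.039,0.05],[0,0,0.12],[0,0,0.18],[0,0,0.2],[0,0,0.2],[0,0,0.17],[0,0,0.1],[0,0,0.05],[0,0,0.02],[0,0,0]],"yaw":[0,0,0,0,0,0,0,0,0,0]}' >/dev/null
python3 d.py 0.47 -0.365 0.085 79.8
```

```text
t 8.2 pos [ 0.4704 -0.3657  0.087 ] phi 79.5 tilt 0.0 F [-0.7  0.1 -1.2] w 0.0418 gf 25.0
yaw units -0.009 travel units [ 0.004 -0.003  0.013]
```

```bash
python3 -m creep '{"grip":[1,1,-1,-1,-1,-1,-1,-1,-1,-1],"travel":[[0,0,0.01],[0,0,0],[0,0,0],[0,0,0],[0,0,0],[0,0,0],[0,0,0],[0,0,-0.05],[0,0,-0.15],[0,0,-0.2]],"yaw":[0,0,0,0,0,0,0,0,0,0]}'
python3 -m creep '{"grip":[-1,-1,-1],"travel":[[0,0,-0.25],[0,0,-0.2],[0,0,-0.1]],"yaw":[0,0,0]}' >/dev/null
python3 d.py 0.568 -0.198 0.108 80
python3 - <<'E'
from h import *
grab('wrist','w2')
E
```

```text
time: 9.15
eef_pos: [0.4687, -0.3658, 0.1452]
orientation: [-0.001, 0.769, 0.639, -0.0]
ft_force: [-0.3, -0.7, -0.4]
grip_width: 0.0937
gripper_force: 0.0
t 9.4 pos [ 0.4709 -0.3671  0.2315] phi 79.5 tilt 0.3 F [-0.1  0.1  0. ] w 0.0940 gf 0.0
yaw units -0.018 travel units [1.223 0.441 0.823]
```

View pics/w2.png

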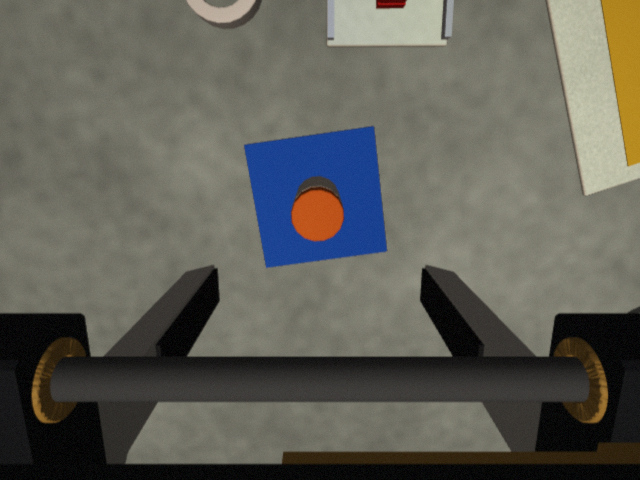

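The jar stands upright in the middle of the mat, with its cap at (318,215). The post is next.

```bash
python3 -m creep '{"grip":[-1,-1,-1,-1,-1,-1,-1,-1,-1,-1],"travel":[[0.11,0.04,0],[0.2,0.07,0],[0.24,0.09,0],[0.24,0.09,0],[0.2,0.07,0],[0.14,0.05,0],[0.09,0.03,0],[0,0,0],[0,0,0.1],[0,0,0.17]],"yaw":[-0.018,0,0,0,0,0,0,0,0,0]}' >/dev/null
python3 d.py 0.568 -0.198 0.108 80
python3 -m creep '{"grip":[-1,-1,-1,-1,-1,1,1,1,1,1],"travel":[[0,0,0.17],[0,0,0.17],[0,0,0.12],[0,0,0.07],[0,0,0],[0,0,0],[0,0,0],[0,0,0],[0,0,0],[0,0,0]],"yaw":[0,0,0,0,0,0,0,0,0,0]}' 30 >/dev/null
python3 -m creep '{"grip":[1,1,1,1,1],"travel":[[0,0,0],[0,0,0],[0,0,0],[0,0,0],[0,0,0]],"yaw":[0,0,0,0,0]}' >/dev/null
python3 d.py 0.568 -0.198 0.108 80
```

```text
t 10.5 pos [ 0.5669 -0.1996  0.1878] phi 79.9 tilt 0.2 F [ 0.3 -0.   1.1] w 0.0941 gf 0.0
yaw units -0.003 travel units [0.011 0.005 0.532]
t 12.0 pos [ 0.5676 -0.1978  0.1084] phi 80.0 tilt 0.1 F [2.5 0.  7.1] w 0.0177 gf 3.3
yaw units 0.000 travel units [-0.001  0.003  0.003]
```

```bash
python3 -m creep '{"grip":[1,1],"travel":[[0,0,0],[0,0,0]],"yaw":[0,0]}' >/dev/null
python3 d.py 0.568 -0.198 0.108 80
python3 - <<'E'
from h import *
grab('scene','s2'); im=cv2.imread('pics/s2.png')
cv2.imwrite('pics/s2c.png',cv2.resize(im[200:380,150:390],None,fx=3,fy=3))
E
```

```text
t 12.2 pos [ 0.5672 -0.1978  0.1086] phi 80.0 tilt 0.1 F [-0.6 -1.2  4.7] w 0.0022 gf 2.4
yaw units 0.000 travel units [-0.     0.006  0.004]
```

View pics/s2c.png

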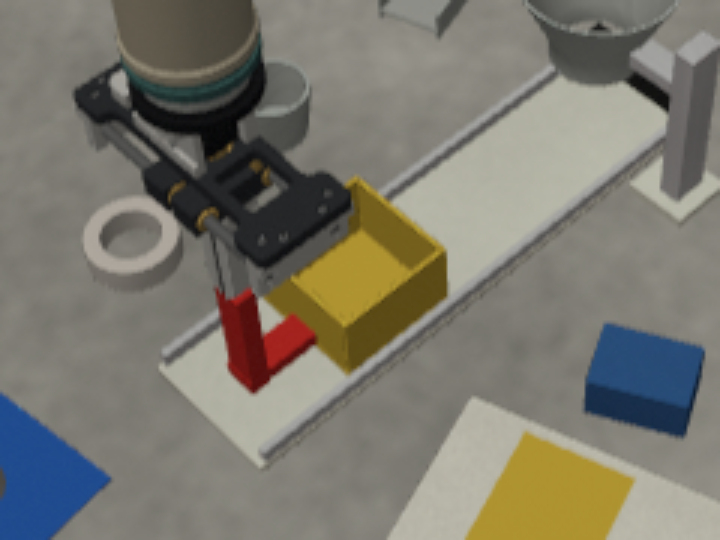

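The fingers have closed to 2 mm just behind the post, as seen at crop (235,280), so the post slipped out of the grasp. I'll measure where it is now.

Run:
```python
from h import *
for fn in('scene','s2'):
    im,W=cloud(fn); h=cv2.cvtColor(im,cv2.COLOR_BGR2HSV); z=W[...,2]
    b=np.zeros(z.shape,bool); b[240:345,205:310]=1
    sat=b&(h[...,1]>120)&(h[...,2]>40)
    for n,m in (('bin',sat&(h[...,0]>18)&(h[...,0]<35)&(z>.06)&(z<.075)),('post',sat&((h[...,0]<12)|(h[...,0]>170))&(z>.06)&(z<.125))):
        P=W[m]; print(fn,n,len(P),cv2.minAreaRect((P[:,:2]*1000).astype(np.float32)),P[:,2].max(), np.median(P,0).round(4))
```

```text
scene bin 515 ((583.467529296875, -105.99615478515625), (94.64532470703125, 97.0634994506836), 79.24666595458984) 0.07273979918924933 [ 0.5833 -0.1074  0.066 ]
scene post 286 ((579.0405883789062, -106.82550811767578), (206.40260314941406, 28.50217628479004), 81.67598724365234) 0.11872249338834595 [ 0.5723 -0.2041  0.099 ]
s2 bin 344 ((583.757568359375, -105.84794616699219), (94.62400817871094, 93.31659698486328), 80.26983642578125) 0.07340361082488589 [ 0.6133 -0.1015  0.0661]
s2 post 224 ((569.0117797851562, -204.44776916503906), (26.645830154418945, 15.694994926452637), 26.553781509399414) 0.12411877384472836 [ 0.575  -0.2055  0.0904]
```

Run:
```python
from h import *
grab('side','d2'); im=cv2.imread('pics/d2.png')
cv2.imwrite('pics/d2c.png',cv2.resize(im[120:270,300:440],None,fx=4,fy=4,interpolation=2))
```

```text
(no output)
```

View pics/d2c.png

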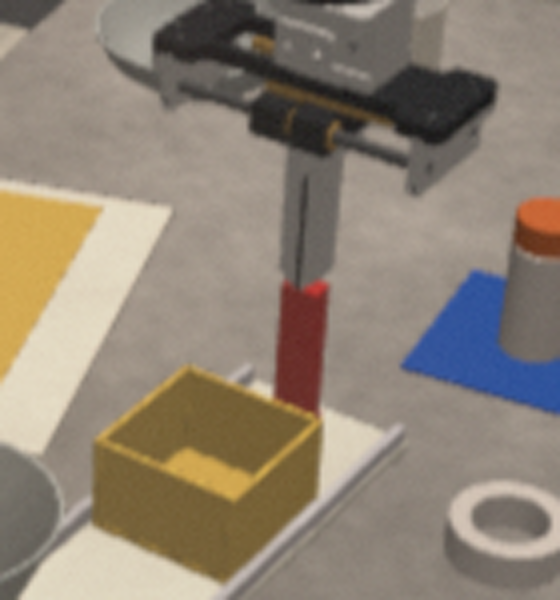

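```bash
python3 - <<'E'
from h import *
for fn,box in(('d2',(120,195,360,390)),('s2',(240,310,205,250))):
    im,W=cloud(fn); h=cv2.cvtColor(im,cv2.COLOR_BGR2HSV)
    u0=376 if fn=='d2' else 229
    for v in range(box[0],box[1],5):
        for u in (u0-2,u0+2): print(fn,u,v,im[v,u],W[v,u].round(3))
E
python3 d.py 0.568 -0.198 0.108 80
```

```text
d2 374 120 [70 73 77] [ 0.574 -0.166  0.302]
d2 378 120 [41 42 44] [ 0.563 -0.161  0.306]
d2 374 125 [129 136 144] [ 0.576 -0.175  0.286]
d2 378 125 [ 97 103 108] [ 0.569 -0.179  0.286]
d2 374 130 [ 93  99 105] [ 0.575 -0.174  0.276]
d2 378 130 [ 95 101 105] [ 0.565 -0.172  0.279]
d2 374 135 [ 91  99 103] [ 0.574 -0.174  0.264]
d2 378 135 [ 94 100 104] [ 0.566 -0.175  0.266]
d2 374 140 [38 38 41] [ 0.573 -0.174  0.253]
d2 378 140 [38 41 44] [ 0.563 -0.171  0.257]
d2 374 145 [42 57 67] [ 0.575 -0.181  0.237]
d2 378 145 [48 66 80] [ 0.566 -0.182  0.239]
d2 374 150 [34 38 40] [ 0.568 -0.164  0.235]
d2 378 150 [42 43 46] [ 0.559 -0.162  0.239]
d2 374 155 [36 39 40] [ 0.569 -0.168  0.221]
d2 378 155 [36 36 40] [ 0.559 -0.166  0.225]
d2 374 160 [ 93  98 104] [ 0.575 -0.189  0.197]
d2 378 160 [ 93  99 103] [ 0.567 -0.191  0.198]
d2 374 165 [ 91  96 101] [ 0.574 -0.19   0.185]
d2 378 165 [ 93  99 104] [ 0.564 -0.187  0.189]
d2 374 170 [86 92 95] [ 0.574 -0.19   0.172]
d2 378 170 [ 94  99 105] [ 0.564 -0.188  0.176]
d2 374 175 [87 92 98] [ 0.572 -0.188  0.161]
d2 378 175 [ 93  99 104] [ 0.562
[... 996 characters left out ...]
 -0.233  0.256]
s2 227 280 [82 84 84] [ 0.61  -0.232  0.231]
s2 231 280 [40 40 38] [ 0.629 -0.241  0.255]
s2 227 285 [79 82 84] [ 0.578 -0.206  0.165]
s2 231 285 [52 52 52] [ 0.631 -0.244  0.246]
s2 227 290 [79 83 85] [ 0.578 -0.208  0.152]
s2 231 290 [79 83 84] [ 0.58  -0.201  0.146]
s2 227 295 [92 96 97] [ 0.578 -0.21   0.139]
s2 231 295 [79 83 85] [ 0.579 -0.202  0.131]
s2 227 300 [ 25  28 144] [ 0.573 -0.209  0.118]
s2 231 300 [18 21 99] [ 0.577 -0.202  0.113]
s2 227 305 [ 18  20 108] [ 0.568 -0.207  0.095]
s2 231 305 [14 17 86] [ 0.574 -0.202  0.095]
t 12.3 pos [ 0.5672 -0.1979  0.1086] phi 80.0 tilt 0.1 F [-1.6 -0.2  5.1] w 0.0003 gf 2.8
yaw units 0.000 travel units [0.    0.005 0.004]
```

Run:
```python
from h import *
im,W=cloud('side')
sub=W[90:130,570:610].reshape(-1,3); c=im[90:130,570:610].reshape(-1,3)
for v in range(40,130,6):
    r=W[v,570:625]; m=(r[:,1]>-.75)&(r[:,1]<-.5)&(r[:,2]>.1); 
    if m.any(): print(v,np.where(m)[0][[0,-1]]+570,np.median(r[m],0).round(3), r[m][:,2].min().round(3))
im,W=cloud('w2')
for v,u in ((275,205),(270,215),(275,432),(268,425),(330,165),(380,320)): print('w2',u,v,W[v,u].round(3))
p=ctrl.camera_params('wrist'); print(p['xyz'],ctrl.sense()['eef_pos'])
```

```text
40 [590 624] [ 0.186 -0.591  0.401] 0.385
46 [580 624] [ 0.193 -0.586  0.389] 0.344
52 [578 618] [ 0.197 -0.59   0.372] 0.331
58 [577 616] [ 0.199 -0.597  0.355] 0.318
64 [577 615] [ 0.194 -0.588  0.346] 0.303
70 [586 622] [ 0.174 -0.554  0.347] 0.299
76 [585 624] [ 0.17  -0.54   0.338] 0.285
82 [583 621] [ 0.171 -0.546  0.322] 0.266
88 [581 619] [ 0.171 -0.547  0.307] 0.251
94 [580 603] [ 0.181 -0.57   0.281] 0.235
100 [578 601] [ 0.18  -0.571  0.267] 0.22
106 [580 599] [ 0.176 -0.569  0.253] 0.207
112 [588 597] [ 0.171 -0.568  0.238] 0.233
118 [586 595] [ 0.172 -0.564  0.224] 0.221
w2 205 275 [nan nan nan]
w2 215 270 [ 0.427 -0.352  0.242]
w2 432 275 [ 0.521 -0.368  0.253]
w2 425 268 [ 0.521 -0.369  0.239]
w2 165 330 [ 0.426 -0.351  0.301]
w2 320 380 [ 0.476 -0.342  0.354]
[ 0.57966772 -0.13072463  0.29525647] [ 0.56721686 -0.19787038  0.10860338]
```

The fingertips are sitting about 8 mm above the reported TCP rather than 25 mm below it, judging from both the depth readings and the contact on the post top. I'll shift all z targets about 33 mm lower and regrip.

```bash
python3 -m creep '{"grip":[-1,-1,-1,-1,-1,-1,-1,-1,-1,-1],"travel":[[0,0,-0.05],[0,0,-0.05],[0,0,0],[0,0,0],[0,0,0],[0,0,0],[0,0,0],[0,0,0],[0,0,0],[0,0,0.05]],"yaw":[0,0,0,0,0,0,0,0,0,0]}' >/dev/null
python3 -m creep '{"grip":[-1,-1,-1,-1,1,1,1,1,1,1],"travel":[[0,0,0.1],[0,0,0.1],[0,0,0.06],[0,0,0],[0,0,0],[0,0,0],[0,0,0],[0,0,0],[0,0,0],[0,0,0]],"yaw":[0,0,0,0,0,0,0,0,0,0]}' 30 >/dev/null
python3 -m creep '{"grip":[1,1,1,1,1],"travel":[[0,0,0],[0,0,0],[0,0,0],[0,0,0],[0,0,0]],"yaw":[0,0,0,0,0]}' >/dev/null
python3 d.py 0.568 -0.198 0.108 80
```

```text
t 14.8 pos [ 0.5667 -0.1978  0.0763] phi 80.0 tilt 0.0 F [ 1.   0.2 -1.4] w 0.0240 gf 30.0
yaw units -0.001 travel units [ 0.     0.008 -0.212]
```

```bash
python3 -m creep '{"grip":[1,1,1,1,1,1,1,1,1,1],"travel":[[0.04,0,0],[0.1,0,0],[0.14,0,0],[0.16,0,0],[0.16,0,0],[0.16,0,0],[0.16,0,0],[0.16,0,0],[0.16,0,0],[0.14,0,0]],"yaw":[0,0,0,0,0,0,0,0,0,0]}' 
python3 -m creep '{"grip":[1,1,1,1,1],"travel":[[0.08,0,0],[0.05,0,0],[0.03,0,0],[0,0,0],[0,0,0]],"yaw":[0,0,0,0,0]}'
python3 d.py 0.568 -0.198 0.076 80
python3 -m creep '{"grip":[1,1,1,1,1],"travel":[[0.02,0,0],[0.02,0,0],[0.015,0,0],[0,0,0],[0,0,0]],"yaw":[0,0,0,0,0]}'
python3 d.py 0.568 -0.198 0.076 80
```

```text
time: 15.8
eef_pos: [0.6035, 0.007, 0.0763]
orientation: [0.001, 0.766, 0.643, 0.0]
ft_force: [4.6, -4.2, -2.4]
grip_width: 0.0239
gripper_force: 30.0
time: 16.3
eef_pos: [0.6079, 0.0316, 0.0763]
orientation: [0.0, 0.766, 0.643, 0.002]
ft_force: [5.6, 0.7, -3.7]
grip_width: 0.0239
gripper_force: 30.0
t 16.3 pos [0.6079 0.0316 0.0763] phi 80.1 tilt 0.2 F [ 5.6  0.7 -3.7] w 0.0239 gf 30.0
yaw units 0.002 travel units [-1.553  0.004  0.002]
time: 16.8
eef_pos: [0.6091, 0.0382, 0.0763]
orientation: [0.001, 0.766, 0.643, 0.001]
ft_force: [4.4, -1.1, -3.2]
grip_width: 0.0238
gripper_force: 30.0
t 16.8 pos [0.6091 0.0382 0.0763] phi 80.0 tilt 0.1 F [ 4.4 -1.1 -3.2] w 0.0238 gf 30.0
yaw units -0.000 travel units [-1.598  0.003  0.002]
```

Total is now 0.240 m with no stop felt yet. I'll keep going in small steps.

```bash
python3 -m creep '{"grip":[1,1,1,1],"travel":[[0.02,0,0],[0.01,0,0],[0,0,0],[0,0,0]],"yaw":[0,0,0,0]}' | grep -E "eef|ft_"
python3 -m creep '{"grip":[1,1,1,1],"travel":[[0.02,0,0],[0.01,0,0],[0,0,0],[0,0,0]],"yaw":[0,0,0,0]}' | grep -E "eef|ft_"
python3 d.py 0.568 -0.198 0.076 80
```

```text
eef_pos: [0.6094, 0.04, 0.0763]
ft_force: [3.1, -5.9, -1.8]
eef_pos: [0.6095, 0.0402, 0.0763]
ft_force: [1.3, -12.1, 0.5]
t 17.6 pos [0.6095 0.0402 0.0763] phi 79.8 tilt 0.5 F [  1.3 -12.1   0.5] w 0.0237 gf 30.0
yaw units -0.006 travel units [-1.612  0.004  0.002]
```

```bash
python3 -m creep '{"grip":[1,-1,-1,-1,-1,-1,-1,-1,-1,-1],"travel":[[-0.04,0,0],[0,0,0],[0,0,0],[0,0,0],[0,0,0],[0,0,0],[0,0,-0.1],[0,0,-0.2],[0,0,-0.3],[0,0,-0.3]],"yaw":[0,0,0,0,0,0,0,0,0,0]}' |grep -E "eef|ft_"
python3 -m creep '{"grip":[-1,-1,-1],"travel":[[0,0,-0.3],[0,0,0],[0,0,0]],"yaw":[-0.22,-0.22,-0.2]}' >/dev/null
python3 d.py 0.4247 0.292 0.012 98.3
python3 - <<'E'
from h import *
grab('wrist','w3'); im,W=cloud('w3'); h=cv2.cvtColor(im,cv2.COLOR_BGR2HSV); z=W[...,2]
def s(n,m):
    P=W[m]; print(n,len(P),len(P)>5 and cv2.minAreaRect((P[:,:2]*1000).astype(np.float32)),np.percentile(P[:,2],[5,95]) if len(P) else 0)
s('bin',(h[...,1]>120)&(h[...,0]>18)&(h[...,0]<35)&(z>.06)&(z<.075)&(W[...,0]<.68))
s('hand',(h[...,1]>90)&(h[...,0]>45)&(h[...,0]<85)&(z>.03)&(z<.06))
s('rim',(z>.16)&(z<.17)&(W[...,1]>.05))
E
```

```text
eef_pos: [0.6081, 0.041, 0.2135]
ft_force: [0.4, -0.2, 0.4]
t 18.9 pos [0.6096 0.0411 0.2597] phi 98.6 tilt 0.3 F [ 0.6  0.3 -1.8] w 0.0939 gf 0.0
yaw units 0.010 travel units [ 1.833 -0.978  1.651]
bin 0 False 0
hand 42 ((814.71435546875, 111.84016418457031), (11.238863945007324, 8.830206871032715), 89.25343322753906) [0.03204595 0.05936429]
rim 4683 ((627.2858276367188, 131.86061096191406), (122.59880828857422, 120.57308959960938), 7.963049411773682) [0.16048453 0.16543473]
```

View pics/w3.png

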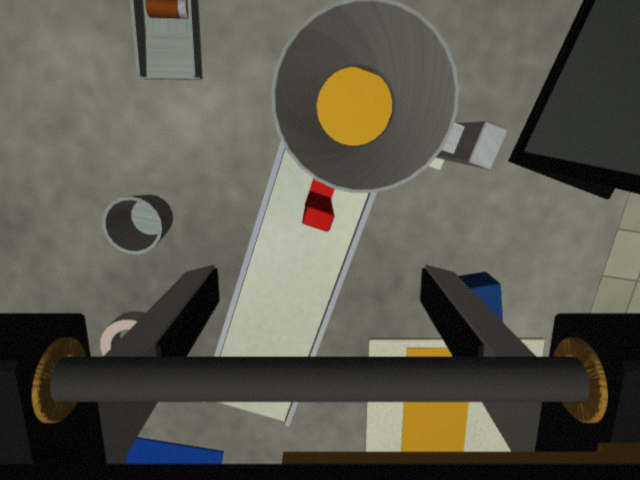

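The bin's yellow floor fills the tube opening at (355,106), so the bin is home. The scoop at (168,40) is aligned with the tool.

```bash
python3 -m creep '{"grip":[-1,-1,-1,-1,-1,-1,-1,-1,-1,-1],"travel":[[0.09,-0.06,0],[0.16,-0.11,0],[0.2,-0.14,0],[0.22,-0.15,0],[0.22,-0.15,0],[0.2,-0.14,0],[0.16,-0.11,0],[0.1,-0.07,0],[0.05,-0.04,0],[0,0,0]],"yaw":[0.01,0,0,0,0,0,0,0,0,0]}' >/dev/null
python3 d.py 0.4247 0.292 0.012 98.3
python3 - <<'E'
from h import *
grab('wrist','w4'); im,W=cloud('w4'); h=cv2.cvtColor(im,cv2.COLOR_BGR2HSV); z=W[...,2]
def s(n,m):
    P=W[m]; print(n,len(P),len(P)>5 and cv2.minAreaRect((P[:,:2]*1000).astype(np.float32)),np.percentile(P[:,2],[5,50,95]) if len(P) else 0)
g=(h[...,1]>90)&(h[...,0]>45)&(h[...,0]<85)
s('handtop',g&(z>.043)&(z<.06)); b=(W[...,0]>.37)&(W[...,0]<.52)&(W[...,1]>.1)&(W[...,1]<.26)
s('scoop>5',b&(z>.012)&(z<.06)); s('back',b&(z>.042)&(z<.055)&~g)
E
```

```text
t 19.9 pos [0.4336 0.2294 0.2566] phi 98.1 tilt 0.0 F [1.3 0.1 0.7] w 0.0943 gf 0.0
yaw units -0.006 travel units [0.421 0.002 1.63 ]
handtop 1302 ((424.50860595703125, 297.0357971191406), (12.547605514526367, 84.80256652832031), 8.440217971801758) [0.04595214 0.04739059 0.04876825]
scoop>5 2860 ((438.64422607421875, 199.3507537841797), (56.05040740966797, 123.9251708984375), 8.08167552947998) [0.01464078 0.02013566 0.04742164]
back 167 ((430.7770080566406, 254.39520263671875), (54.92338180541992, 2.518315076828003), 8.091814994812012) [0.04597701 0.04770473 0.0491454 ]
```

View pics/w4.png

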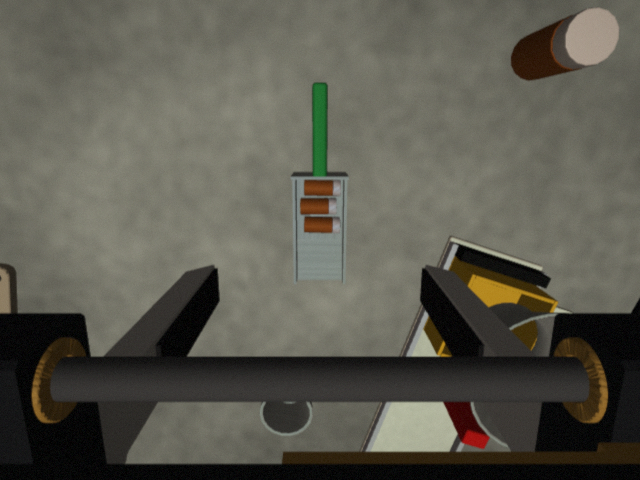

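The handle runs (320,85) to (320,175) and the three vials lie against the back wall. I'll descend onto the handle.

```bash
python3 -m creep '{"grip":[-1,-1,-1,-1,-1,-1,-1,-1,-1,-1],"travel":[[0.1,0,0.05],[0.14,0.003,0.15],[0.1,0,0.22],[0.045,0,0.24],[0,0,0.24],[0,0,0.22],[0,0,0.17],[0,0,0.12],[0,0,0.05],[0,0,0]],"yaw":[-0.006,0,0,0,0,0,0,0,0,0]}' >/dev/null
python3 d.py 0.426 0.287 0.013 98.3
```

```text
t 21.0 pos [0.4275 0.2844 0.0364] phi 98.1 tilt 0.1 F [0.3 1.1 0.4] w 0.0941 gf 0.0
yaw units -0.006 travel units [ 0.019 -0.008  0.156]
```

```bash
python3 -m creep '{"grip":[-1,-1,-1,-1,1,1,1,1,1,1],"travel":[[0.01,-0.008,0.06],[0,0,0.06],[0,0,0.03],[0,0,0],[0,0,0],[0,0,0],[0,0,0],[0,0,0],[0,0,0],[0,0,0]],"yaw":[0,0,0,0,0,0,0,0,0,0]}' 60 | grep -E "eef|ft_"
python3 -m creep '{"grip":[1,1,1,1,1,1,1],"travel":[[0,0,0],[0,0,0],[0,0,0],[0,0,0],[0,0,0],[0,0,0],[0,0,0]],"yaw":[0,0,0,0,0,0,0]}' >/dev/null
python3 d.py 0.426 0.287 0.013 98.3
```

```text
eef_pos: [0.4259, 0.2869, 0.0149]
ft_force: [-0.3, 0.1, -1.0]
t 22.7 pos [0.4258 0.2868 0.0148] phi 98.2 tilt 0.0 F [0.1 0.3 0.8] w 0.0139 gf 60.0
yaw units -0.003 travel units [0.001 0.001 0.012]
```

Gripped at 14 mm. I'll lift 30 mm slowly and check that it stays level.

```bash
python3 -m creep '{"grip":[1,1,1,1,1,1,1,1],"travel":[[0,0,-0.02],[0,0,-0.04],[0,0,-0.04],[0,0,-0.04],[0,0,-0.04],[0,0,-0.02],[0,0,0],[0,0,0]],"yaw":[0,0,0,0,0,0,0,0]}' >/dev/null
cat > tilt.py <<'E'
from h import *
import sys
# scoop state from side+scene depth: handle top line & tray pts relative to the grip
s=ctrl.sense(); e=s['eef_pos']; X=rot(s['orientation']).as_matrix()[:,0]; ax=-X; ay=rot(s['orientation']).as_matrix()[:,1]
for n in sys.argv[2:]:
    grab(n,sys.argv[1]+n); im,W=cloud(sys.argv[1]+n); h=cv2.cvtColor(im,cv2.COLOR_BGR2HSV)
    D=W-e; a=D@ax; b=D@ay; z=W[...,2]; near=(abs(b)<.045)&(a>-.07)&(a<.18)&(z>.02)
    g=near&(h[...,1]>90)&(h[...,0]>45)&(h[...,0]<85)
    if g.sum()>10: c=np.polyfit(a[g],z[g],1); print(n,'handle n',g.sum(),'slope deg %.1f'%np.degrees(np.arctan(c[0])))
    m=near&(a>.03)&(abs(b)>.022)&(abs(b)<.031)&~g
    for lo in np.arange(.03,.17,.02):
        q=m&(a>lo)&(a<lo+.02)
        if q.sum()>3: print('  a %.2f'%lo,q.sum(),'ztop %.4f'%np.percentile(z[q],95))
    v=near&(h[...,0]<15)&(h[...,1]>110)&(a>.02)
    if v.sum(): print('  vial px',v.sum(),'a range',np.percentile(a[v],[2,98]).round(3))
print('e',e.round(4),'F',s['ft_force'].round(2),'M',s['moment'].round(3),'t %.1f'%s['time'],'gf',s['gripper_force'])
E
python3 tilt.py a side scene
```

```text
side handle n 278 slope deg 0.1
  a 0.03 295 ztop 0.6195
  a 0.05 155 ztop 0.6411
  a 0.07 55 ztop 0.6477
  a 0.09 26 ztop 0.0575
  a 0.11 4 ztop 0.0379
  vial px 23 a range [0.059 0.079]
scene handle n 76 slope deg 50.2
  a 0.03 479 ztop 0.4768
  a 0.05 103 ztop 0.4811
  a 0.07 90 ztop 0.4876
  a 0.09 82 ztop 0.0556
  a 0.11 83 ztop 0.0552
  a 0.13 86 ztop 0.0559
  a 0.15 15 ztop 0.0518
  vial px 146 a range [0.037 0.098]
e [0.4259 0.2868 0.0448] F [-1.08 -0.8  -1.72] M [ 0.152 -0.074  0.003] t 23.5 gf 59.993528723716736
```

The wall top is flat at z≈0.0555, so the scoop is level. I'll lift it clear of the rim and carry it over.

```bash
python3 -m creep '{"grip":[1,1,1,1,1,1,1,1,1,1],"travel":[[0,0,-0.03],[0,0,-0.07],[0,0,-0.1],[0,0,-0.13],[0,0,-0.14],[0,0,-0.14],[0,0,-0.14],[0,0,-0.12],[0,0,-0.08],[0,0,-0.04]],"yaw":[0,0,0,0,0,0,0,0,0,0]}' >/dev/null
python3 d.py 0.6055 0.2795 0.190 98.3
python3 -m creep '{"grip":[1,1,1,1,1,1,1,1,1,1],"travel":[[0,0.03,0],[0,0.06,0],[0,0.1,0],[0.01,0.12,0],[0.02,0.14,0],[0.02,0.14,0],[0.02,0.14,0],[0.02,0.12,0],[0.02,0.12,0],[0.01,0.1,0]],"yaw":[0,0,0,0,0,0,0,0,0,0]}' >/dev/null
python3 -m creep '{"grip":[1,1,1,1],"travel":[[0,0.07,0],[0,0.03,0],[0,0,0],[0,0,0]],"yaw":[0,0,0,0]}' >/dev/null
python3 d.py 0.6055 0.2795 0.180 98.3; python3 tilt.py b scene
```

```text
t 24.6 pos [0.4262 0.2871 0.1947] phi 98.2 tilt 0.1 F [ 0.6  0.9 -1.6] w 0.0135 gf 60.0
yaw units -0.003 travel units [-0.223  1.176  0.032]
t 26.0 pos [0.5963 0.3296 0.1925] phi 98.2 tilt 0.1 F [ 0.2  0.6 -1.4] w 0.0135 gf 60.0
yaw units -0.002 travel units [-0.339  0.012  0.084]
scene handle n 76 slope deg 18.3
  a 0.03 252 ztop 0.4660
  a 0.05 63 ztop 0.2026
  a 0.07 74 ztop 0.2031
  a 0.09 82 ztop 0.2017
  a 0.11 80 ztop 0.2035
  a 0.13 132 ztop 0.2023
  a 0.15 186 ztop 0.1862
  a 0.17 73 ztop 0.1239
  vial px 197 a range [0.034 0.097]
e [0.5963 0.3296 0.1925] F [ 0.23  0.57 -1.35] M [ 0.072 -0.035 -0.021] t 26.0 gf 59.9933785200119
```

```bash
python3 -m creep '{"grip":[1,1,1,1,1,1,1,1,1,1],"travel":[[-0.015,0.012,0],[-0.03,0,0],[-0.045,0,0],[-0.055,0,0],[-0.055,0,0],[-0.05,0,0],[-0.04,0,0],[-0.03,0,0],[-0.02,0,0],[0,0,0]],"yaw":[0,0,0,0,0,0,0,0,0,0]}' |grep -E "eef|ft_"
python3 -m creep '{"grip":[1,1,1,1,1,1],"travel":[[0,0,0.02],[0,0,0.02],[0,0,0.02],[0,0,0.01],[0,0,0],[0,0,0]],"yaw":[0,0,0,0,0,0]}' |grep -E "eef|ft_"
python3 d.py 0.6055 0.2795 0.180 98.3
```

```text
eef_pos: [0.6062, 0.279, 0.1933]
ft_force: [0.4, 0.7, -2.5]
eef_pos: [0.6061, 0.2796, 0.1827]
ft_force: [1.0, 0.4, -1.7]
t 27.6 pos [0.6061 0.2796 0.1827] phi 98.2 tilt 0.0 F [ 1.   0.4 -1.7] w 0.0136 gf 60.0
yaw units -0.003 travel units [-0.    -0.004  0.018]
```

```bash
python3 -m creep '{"grip":[1,1,1,1],"travel":[[0,0,0.01],[0,0,0.01],[0,0,0],[0,0,0]],"yaw":[0,0,0,0]}' |grep -E "eef|ft_"
python3 -m creep '{"grip":[1,1,1],"travel":[[0,0,0.007],[0,0,0],[0,0,0]],"yaw":[0,0,0]}' |grep -E "eef|ft_"
python3 -m creep '{"grip":[1,1,1],"travel":[[0,0,0.007],[0,0,0],[0,0,0]],"yaw":[0,0,0]}' |grep -E "eef|ft_"
```

```text
eef_pos: [0.6062, 0.2796, 0.18]
ft_force: [-0.4, 0.1, -1.2]
eef_pos: [0.6062, 0.2799, 0.1793]
ft_force: [-1.2, 1.1, 2.1]
eef_pos: [0.6063, 0.2802, 0.1786]
ft_force: [-0.7, 1.3, 5.9]
```

Contact with the rim is at TCP z≈0.179. I'll soften the grip to 6 N so the handle hinges, then raise and advance to about 20° of tilt.

```bash
python3 -m creep '{"grip":[1,1,1],"travel":[[0,0,0],[0,0,0],[0,0,0]],"yaw":[0,0,0]}' 6 |grep -E "eef|ft_|force"
python3 -m creep '{"grip":[1,1,1,1,1,1],"travel":[[-0.015,0,-0.035],[-0.02,0,-0.036],[-0.02,0,-0.035],[0,0,0],[0,0,0],[0,0,0]],"yaw":[0,0,0,0,0,0]}' |grep -E "eef|ft_"
python3 tilt.py c scene
```

```text
eef_pos: [0.606, 0.2798, 0.1775]
ft_force: [-1.2, 1.3, 0.9]
gripper_force: 6.0
eef_pos: [0.6075, 0.2706, 0.1936]
ft_force: [0.8, -0.9, -0.9]
scene handle n 98 slope deg 5.0
  a 0.03 308 ztop 0.5373
  a 0.05 90 ztop 0.1955
  a 0.07 94 ztop 0.1920
  a 0.09 167 ztop 0.1880
  a 0.11 175 ztop 0.1849
  a 0.13 86 ztop 0.1836
  a 0.15 62 ztop 0.1163
  a 0.17 45 ztop 0.1369
  vial px 205 a range [0.087 0.175]
e [0.6075 0.2706 0.1936] F [ 0.8  -0.9  -0.95] M [-0.384 -0.247 -0.007] t 29.6 gf 6.000142022967339
```

The hinge works, with about 10° of tilt so far and the vials rolling forward. I'll keep going to about 30°.

```bash
python3 -m creep '{"grip":[1,1,1,1,1,1,1,1,1,1],"travel":[[-0.024,0,-0.032],[-0.024,0,-0.032],[-0.024,0,-0.031],[0,0,0],[0,0,0],[-0.03,0,-0.027],[-0.03,0,-0.027],[-0.028,0,-0.027],[0,0,0],[0,0,0]],"yaw":[0,0,0,0,0,0,0,0,0,0]}' |grep -E "eef|ft_"
python3 tilt.py e scene
python3 - <<'E'
import cv2
im=cv2.imread('pics/escene.png'); cv2.imwrite('pics/ec.png',cv2.resize(im[110:260,270:430],None,fx=4,fy=4,interpolation=2))
E
```

```text
eef_pos: [0.6111, 0.2471, 0.2203]
ft_force: [0.2, 0.1, -0.4]
scene handle n 145 slope deg -28.8
  a 0.03 260 ztop 0.4828
  a 0.05 142 ztop 0.1976
  a 0.07 187 ztop 0.1836
  a 0.09 183 ztop 0.1736
  a 0.11 71 ztop 0.1655
  a 0.13 61 ztop 0.1231
  a 0.15 165 ztop 0.1598
  a 0.17 60 ztop 0.1638
  vial px 155 a range [0.097 0.179]
e [0.6111 0.2471 0.2203] F [ 0.19  0.12 -0.36] M [-0.216 -0.178 -0.028] t 30.6 gf 5.999906659126282
```

View pics/ec.png

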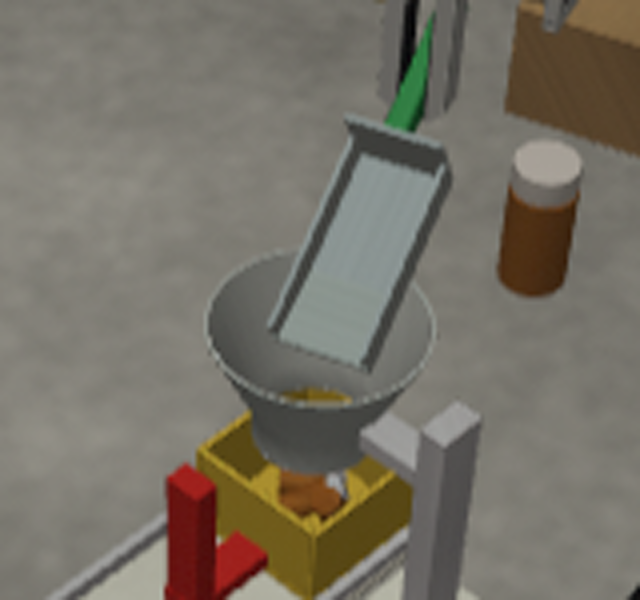

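The scoop is empty and the vials are visible in the bin at (310,490). I'll reverse the path to level, regrip and retreat.

```bash
python3 -m creep '{"grip":[1,1,1,1,1,1,1,1,1,1],"travel":[[0.028,0,0.027],[0.03,0,0.027],[0.03,0,0.027],[0.024,0,0.031],[0.024,0,0.032],[0.024,0,0.032],[0.02,0,0.035],[0.02,0,0.036],[0.015,0,0.035],[0,0,0]],"yaw":[0,0,0,0,0,0,0,0,0,0]}' |grep -E "eef|ft_"
python3 -m creep '{"grip":[1,1,1,1],"travel":[[0,0,0],[0,0,0],[0,0,0],[0,0,0]],"yaw":[0,0,0,0]}' 60 |grep -E "eef|ft_|force"
python3 tilt.py f scene side
```

```text
eef_pos: [0.6056, 0.2801, 0.1769]
ft_force: [1.2, 0.4, -0.4]
eef_pos: [0.606, 0.2793, 0.1777]
ft_force: [0.4, 0.4, -0.6]
gripper_force: 60.0
scene handle n 77 slope deg 66.5
  a 0.03 323 ztop 0.5340
  a 0.05 79 ztop 0.1905
  a 0.07 80 ztop 0.1909
  a 0.09 146 ztop 0.1905
  a 0.11 238 ztop 0.1914
  a 0.13 105 ztop 0.1933
  a 0.15 73 ztop 0.1905
  a 0.17 33 ztop 0.1200
  vial px 65 a range [0.141 0.171]
side handle n 232 slope deg 3.0
  a 0.03 121 ztop 0.3737
  a 0.05 68 ztop 0.1943
  a 0.07 138 ztop 0.1925
  a 0.09 235 ztop 0.1645
  a 0.11 96 ztop 0.1736
  a 0.13 30 ztop 0.1797
  a 0.15 9 ztop 0.0479
  a 0.17 29 ztop 0.1358
  vial px 119 a range [0.032 0.154]
e [0.606  0.2793 0.1777] F [ 0.44  0.39 -0.59] M [ 0.103 -0.05  -0.024] t 32.0 gf 59.99814748764038
```

```bash
python3 -m creep '{"grip":[1,1,1,1,1,1,1,1,1,1],"travel":[[0,0,-0.03],[0,0,-0.07],[0,0,-0.07],[0.04,0,-0.03],[0.08,0,0],[0.1,0,0],[0.08,-0.04,0],[0.04,-0.08,0],[0,-0.12,0],[0,-0.15,0]],"yaw":[0,0,0,0,0,0,0,0,0,0]}' >/dev/null
python3 -m creep '{"grip":[1,1,1,1,1,1,1,1],"travel":[[0,-0.16,0],[-0.02,-0.16,0],[-0.03,-0.15,0],[-0.03,-0.13,0],[-0.03,-0.1,0],[0,-0.06,0],[0,-0.03,0],[0,0,0]],"yaw":[0,0,0,0,0,0,0,0]}' >/dev/null
python3 d.py 0.426 0.287 0.0165 98.3
```

```text
t 34.0 pos [0.4255 0.2888 0.2078] phi 98.3 tilt 0.0 F [-0.4  0.2 -1.7] w 0.0131 gf 60.0
yaw units -0.001 travel units [-0.012  0.002  1.276]
```

```bash
python3 -m creep '{"grip":[1,1,1,1,1,1,1,1,1,1],"travel":[[0,0,0.06],[0,0,0.13],[0,0,0.17],[0,0,0.18],[0,0,0.18],[0,0,0.17],[0,0,0.14],[0,0,0.1],[0,0,0.05],[0,0,0.02]],"yaw":[0,0,0,0,0,0,0,0,0,0]}' >/dev/null
python3 d.py 0.426 0.287 0.0155 98.3; python3 tilt.py g scene
```

```text
t 35.0 pos [0.4258 0.2883 0.0265] phi 98.2 tilt 0.1 F [ 0.8 -0.4 -0.4] w 0.0134 gf 60.0
yaw units -0.003 travel units [-0.009 -0.     0.073]
scene handle n 84 slope deg 61.0
  a 0.03 499 ztop 0.4748
  a 0.05 102 ztop 0.4696
  a 0.07 83 ztop 0.4908
  a 0.09 58 ztop 0.0412
  a 0.11 72 ztop 0.0409
  a 0.13 72 ztop 0.0430
  a 0.15 26 ztop 0.0415
e [0.4258 0.2883 0.0265] F [ 0.78 -0.38 -0.37] M [ 0.112 -0.128  0.027] t 35.0 gf 59.99812960624695
```

```bash
python3 -m creep '{"grip":[1,1,1,1,1],"travel":[[0,0,0.03],[0,0,0.02],[0,0,0.01],[0,0,0],[0,0,0]],"yaw":[0,0,0,0,0]}' |grep -E "eef|ft_"
python3 -m creep '{"grip":[1,1,1,1],"travel":[[0,0,0.007],[0,0,0.006],[0,0,0],[0,0,0]],"yaw":[0,0,0,0]}' |grep -E "eef|ft_"
python3 -m creep '{"grip":[1,1,1,1,1],"travel":[[0,0,0],[0,0,0],[0,0,0],[0,0,0],[0,0,0]],"yaw":[0,0,0,0,0]}' 3 |grep -E "eef|ft_"
```

```text
eef_pos: [0.4261, 0.2885, 0.0189]
ft_force: [0.0, -0.1, -1.7]
eef_pos: [0.4259, 0.2884, 0.0167]
ft_force: [1.2, -0.5, -1.6]
eef_pos: [0.426, 0.2884, 0.0168]
ft_force: [-0.1, -0.4, -1.0]
```

```bash
python3 -m creep '{"grip":[1,1,1,1,-1,-1,-1,-1,-1,-1],"travel":[[0,0,0.006],[0,0,0.006],[0,0,0],[0,0,0],[0,0,0],[0,0,0],[0,0,0],[0,0,0],[0,0,0],[0,0,0]],"yaw":[0,0,0,0,0,0,0,0,0,0]}' |grep -E "eef|ft_|wid"
python3 -m creep '{"grip":[-1,-1,-1,-1,-1,-1,-1,-1,-1,-1],"travel":[[0,0,-0.03],[0,0,-0.07],[0,0,-0.12],[0,0,-0.2],[0,0,-0.25],[0,0,-0.25],[-0.1,0,-0.25],[-0.15,0,-0.15],[-0.15,0,0],[0,0,0]],"yaw":[0,0,0,0,0,0,0,0,0,0]}' >/dev/null
python3 tilt.py h wrist
python3 - <<'E'
from h import *
grab('scene','z'); grab('side','zs')
a=cv2.imread('pics/z.png')[120:440,80:440]; b=cv2.imread('pics/zs.png')[170:430,180:480]
b=cv2.resize(b,(369,320)); cv2.imwrite('pics/fin.png',np.hstack([a,b]))
im,W=cloud('hwrist'); z=W[...,2]; m=(z>.012)&(z<.06)&(W[...,0]>.37)&(W[...,0]<.52)&(W[...,1]>.12)&(W[...,1]<.35)
for y in np.arange(.14,.35,.03):
    q=m&(abs(W[...,1]-y)<.015); print(round(y,2),q.sum(),q.sum() and np.percentile(z[q],97).round(4))
E
```

```text
eef_pos: [0.426, 0.2883, 0.0149]
ft_force: [-0.3, 0.2, 1.2]
grip_width: 0.0585
wrist handle n 1917 slope deg 83.3
  a 0.03 143 ztop 0.0269
  a 0.05 141 ztop 0.0267
  a 0.07 97 ztop 0.0266
e [0.4354 0.2258 0.2144] F [ 0.49  0.13 -0.64] M [-0.019 -0.085  0.037] t 38.4 gf 0.0
0.14 115 0.0267
0.17 244 0.027
0.2 255 0.0269
0.23 264 0.0268
0.26 851 0.0489
0.29 612 0.0487
0.32 653 0.0488
```

View pics/fin.png

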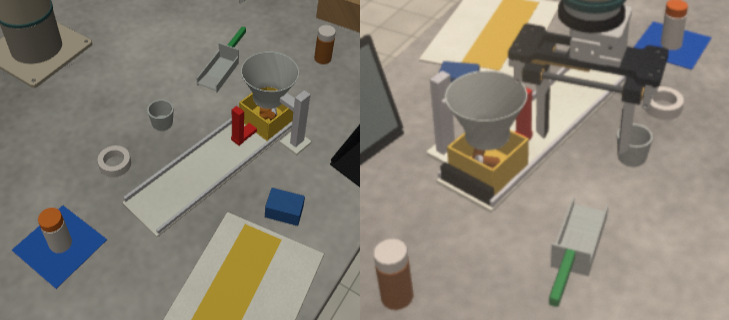

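The scoop sits level and empty, the jar is upright on the mat, and the bystanders are in place. I'll check the vials and the bin numerically.

Run:
```python
from h import *
y=np.array([.177,.984]);x=np.array([.984,-.177]); C=np.array([.6265,.1325])
for fn in('z','zs'):
    im,W=cloud(fn); h=cv2.cvtColor(im,cv2.COLOR_BGR2HSV)
    D=W[...,:2]-C; a=D@x; b=D@y; z=W[...,2]; near=(abs(a)<.08)&(abs(b)<.08)
    v=near&(h[...,0]<17)&(h[...,1]>90)&(h[...,2]>30)&(z>.008)
    n,l,st,ce=cv2.connectedComponentsWithStats(v.astype(np.uint8))
    for i in range(1,n):
        if st[i,4]>5: q=l==i; print(fn,'orange',st[i,4],'x,y st',np.median(a[q]).round(3),np.median(b[q]).round(3),'z',np.percentile(z[q],[2,50,98]).round(3))
    r=near&(h[...,0]>18)&(h[...,0]<35)&(h[...,1]>110)&(z>.062)&(z<.075)
    print(fn,'bin rim st x',np.percentile(a[r],[2,98]).round(3),'y',np.percentile(b[r],[2,98]).round(3))
```

```text
z orange 129 x,y st -0.0 -0.006 z [0.022 0.033 0.082]
z orange 143 x,y st 0.002 -0.059 z [0.013 0.025 0.029]
z bin rim st x [-0.047  0.046] y [-0.049  0.037]
zs orange 11 x,y st -0.03 -0.044 z [0.068 0.071 0.072]
zs orange 132 x,y st -0.001 0.004 z [0.027 0.037 0.045]
zs bin rim st x [-0.047  0.045] y [-0.042  0.049]
```

```bash
python3 d.py 0.636 0.07 0.26 98.3
```

```text
t 38.5 pos [0.4341 0.2298 0.2132] phi 98.3 tilt 0.0 F [0.  0.7 0.9] w 0.0940 gf 0.0
yaw units -0.002 travel units [-1.249  1.178 -0.312]
```

```bash
python3 -m creep '{"grip":[-1,-1,-1,-1,-1,-1,-1,-1,-1,-1],"travel":[[0,0,-0.15],[-0.07,0.06,-0.15],[-0.15,0.14,0],[-0.18,0.17,0],[-0.18,0.17,0],[-0.18,0.17,0],[-0.18,0.17,0],[-0.15,0.15,0],[-0.1,0.1,0],[-0.06,0.05,0]],"yaw":[0,0,0,0,0,0,0,0,0,0]}' |grep eef
python3 -m creep '{"grip":[-1,-1],"travel":[[0,0,0],[0,0,0]],"yaw":[0,0]}' |grep eef
python3 - <<'E'
from h import *
grab('wrist','v'); im,W=cloud('v'); h=cv2.cvtColor(im,cv2.COLOR_BGR2HSV)
C=np.array([.6265,.1325]); r=np.hypot(*(W[...,:2]-C).transpose(2,0,1)); z=W[...,2]
m=(r<.055)&(z<.1)&(z>0)
print('below tube',m.sum(),'z',np.percentile(z[m],[1,5,25,50,75,95,99]).round(3))
o=m&(h[...,0]<17)&(h[...,1]>90); print('orange',o.sum(),np.percentile(z[o],[2,50,98]).round(3))
# 9 mm grid of heights
for yy in np.arange(-.04,.041,.008):
    print(' '.join('%3d'%(1000*np.median(z[q])) if (q:=m&(abs(W[...,0]-C[0]-xx)<.004)&(abs(W[...,1]-C[1]-yy)<.004)).sum()>3 else '  .' for xx in np.arange(-.04,.041,.008)),'  ',' '.join('%2d'%(10*(o&q).sum()/q.sum()) if (q:=m&(abs(W[...,0]-C[0]-xx)<.004)&(abs(W[...,1]-C[1]-yy)<.004)).sum()>3 else ' .' for xx in np.arange(-.04,.041,.008)))
E
```

```text
eef_pos: [0.6375, 0.0688, 0.2568]
eef_pos: [0.6355, 0.0706, 0.2576]
below tube 4901 z [0.011 0.012 0.013 0.014 0.035 0.092 0.098]
orange 1381 [0.026 0.032 0.054]
  .   .   .   .  12  12  12   .   .   .   .     .  .  .  .  0  0  0  .  .  .  .
  .   .  12  12  13  13  13  12  12   .   .     .  .  0  0  0  0  0  0  0  .  .
  .  12  12  12  12  12  12  12  13  12   .     .  0  0  0  0  0  0  0  0  0  .
  .  12  12  12  25  12  12  49  50  12   .     .  0  0  0  5  2  0  9  7  0  .
 12  12  12  13  30  32  13  51  52  31  12     0  0  0  3 10  9  2  8 10  0  0
 12  13  12  12  30  36  37  37  39  25  12     0  0  0  3  6 10  9  7  9  1  0
 12  12  29  29  27  35  41  40  25  13  12     0  0  6 10  8 10  2  0  0  0  0
  .  12  28  29  30  29  38  31  12  12   .     .  0  4  9 10  9  0  0  0  0  .
  .  12  12  13  26  29  30  12  13  12   .     .  0  0  0  5  5  0  0  0  0  .
  .   .  12  12  13  13  13  13  12   .   .     .  .  0  0  0  0  0  0  0  .  .
  .   .   .   .  12  12  12   .   .   .   .     .  .  .  .  0  0  0  .  .  .  .
```

One vial is standing (top at 51 mm) and two are lying; all three are in the bin and the tube is clear. I'll hand in.

```bash
python3 -c "
from cell import ctrl
print(ctrl.finish_job())"
```

```text
the job is handed in; nothing more can be done
None
```

The job is done and handed in after about 40 s of the 72 s limit: white jar upright on the mat, bin pushed home against the stop, all three vials in the bin, and the empty scoop level on the counter. The other objects look undisturbed in the last pictures. One slip on the way: the first grip on the bin's post closed on top of it (about 7 N) and was redone lower.

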